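# Count clay discs through the gate of a sorting tray

### The arm

A 6-joint arm with a two-finger parallel gripper is mounted at the origin on the work surface. World frame = base frame: x ahead of the robot, y to its left, z up, the work surface at z = 0. Lengths are in m, angles in rad, forces in N, time in s.
With the tool pointing down it reaches from about 0.275 to 0.775 m from the base axis. Payload 14.6 kg.
Tool frame: the origin (TCP) lies at the very end of the fingers, on their centre line; the grasp point (between the pads) lies 19 mm behind it (env.tcp_to_grasp is the distance from the TCP to the grasp point, in m); z points along the fingers, y is the direction in which the jaws open and shut (so a half turn about z gives the same grasp; the last joint's range is limited). The gripper opens to 85 mm and grips with 20 to 120 N. Pads are 22 mm wide; open, the fingers measure 114 mm over their backs; the gripper's body (76 mm by 85 mm) begins 54 mm behind the grasp point. The pads swing forward as they close: fully open they stand 13 mm farther back than shut.
Start: joints at [1.114, 0.263, -0.048, 1.259, 0, 1.415], TCP at [0.156, 0.501, 0.231] pointing down, gripper open.
Joint ranges: [-2.65, 2.65], [-0.89, 1.7], [-1.18, 1.37], [-2.13, 2.11], [-1.35, 1.29], [-3.14, 3.14]. Speed limits (rad/s): [1.89, 1.89, 2.57, 2.79, 3.14, 3.14].

### API

Orientations are given as a unit quaternion [w, x, y, z].
In Python, from station import env gives the robot as it stands. The module is installed in compiled form; this text tells all that it offers. Calls block until the motion is done:
- env.movep(position, orientation): joint-space move of the TCP to a pose.
- env.move_l(position, rot=None, velocity=0.15, contact_N=None): straight line of the TCP; rot=None keeps the orientation; velocity is the mean speed in m/s. With contact_N (N) it stops when the force on the tool has changed by that much, and returns True; else False.
- env.goto_joints(angles): joint-space move.
- env.set_gripper(opening, squeeze=None): finger opening in m; squeeze is the grip in N (None keeps the last); returns when the fingers have stopped.
- env.wait(seconds).
- env.inverse_kinematics(position, orientation): joint angles nearest the present ones, or None.
- env.get_obs(): the state.
- env.camera(name): name is "scene" or "side" or "wrist"; returns the picture (384x512x3 uint8, red, green, blue); there is no depth.
- env.get_calibration(name): a dict with "fx", "fy", "cx", "cy" (pixels), "D" ([k1, k2, p1, p2, k3] as OpenCV has them; the pictures are not rectified), "origin" and "attitude" of the camera in the world. Camera axes: x right, y down, z forward; pixel columns grow to the right and rows downward; lengths in m; the calibration is good to about 2 mm. A picture is of the moment at which its call begins: read the wrist's pose just before it. get_calibration takes no time and is no camera call; for the wrist camera it gives the pose at the moment of the call.
A pose or a line that the arm cannot do raises env.IKError and nothing moves.
- env.hand_in(): hands the job in, once; it reports no verdict.
The state is a dict: "t": time; "joint_positions": joint angles; "qvel": joint speeds; "joint_torque": joint torques, N m; "ee_pos": TCP position; "orientation": TCP orientation; "wrist_force": force on the tool from outside, world axes, zero at the start; "moment": the same for the moment, N m; "opening": finger opening in m.
Only numpy, scipy, OpenCV 4.12 (cv2) and the standard library are available. Lean on these libraries where they do the work, as an engineer would, in place of code of your own. Each camera call takes 0.05 s, during which the arm holds its last target. There are 200 camera calls.

### The job

On the metal sorting tray, sweep the three flat clay discs one at a time through the narrow gate, so that each one drops into the slot behind it before the next follows. Push them gently along the tray with your fingertips, without pinching or lifting them, and leave the clay cone and the clay weight on the tray and the jar and brush beside it where they stand.

Things in the scene. Friction and masses are not known exactly. Their poses are not given: they have to be found in the camera images.
- tray: fixed metal sorting tray. Origin on the table below the middle of the gate, at the gate wall's deck-side face; z up, +y from the deck through the gate to the slot. Flat deck 64 mm above the table, x -130 to 130 mm, y -220 to 6; round it a rim 6 mm thick, 16 mm high (inner faces x +-130, y -220). Gate wall also 16 mm high, y 0 to 6. Place and heading vary
- gate (a point): middle of the gate, on the deck surface (64 mm up), at tray x 0, y 0. The opening in the gate wall is 40 mm wide along tray x, between two upright round steel posts, 10 mm thick and 16 mm high, centred at tray x +-25, y 3 mm. Axes as the tray's
- slot (a point): centre of the slot's mouth, level with the deck, at tray x 0, y 32 mm. The slot is an open well right behind the gate wall: tray x -45 to 45, y 6 to 58, 60 mm deep below the deck, walled 16 mm above the deck at its sides and end. A disc pushed through the gate tips in by itself once its centre is about 8 mm past the edge at y 6
- disc_a: flat round clay disc, 30 mm across, 9 mm thick, about 14 g, lying loose on the tray's deck; origin at its centre (68.5 mm above the table while it lies on the deck), z its thickness axis. The three discs are alike
- disc_b: flat round clay disc, 30 mm across, 9 mm thick, about 14 g, lying loose on the tray's deck; origin at its centre (68.5 mm above the table while it lies on the deck), z its thickness axis. The three discs are alike
- disc_c: flat round clay disc, 30 mm across, 9 mm thick, about 14 g, lying loose on the tray's deck; origin at its centre (68.5 mm above the table while it lies on the deck), z its thickness axis. The three discs are alike
- cone: bystander: clay cone standing on the deck in a rear corner, 36 mm across the base, 55 mm tall, loose; origin at the centre of its underside
- weight: bystander: squat clay weight standing on the deck in the other rear corner, 36 mm across, 30 mm tall, loose; origin at the centre of its underside
- jar: bystander: small closed jar on the table beyond the slot end of the tray, 48 mm across, 70 mm tall; origin at the centre of its underside
- brush: bystander: small brush lying on the table beyond the slot end of the tray, 160 mm long along its x; origin at its underside
Mind the look-alikes: they are no part of the job. What is shaped like the disc_b but red is not meant.

How it is judged:
By the outcome, as a careful person would: the job done as asked, in the order asked, and still so for the second after the job is handed in, with the robot touching nothing.
It also fails if it takes over 72 s, if anything falls off the work surface, if the arm or the gripper's body presses on something with over 40 N, if the wrist force passes 120 N, or if a joint passes its speed limit or range.

## Working session

There is one attempt and no reset: what is moved stays moved. The work goes in short steps, each a Python script; the robot and the scene stay as the last script left them, time stands still between calls to the robot, and variables do not carry over. Pictures are saved under pics/ and viewed, about 8 in all and at most 12, crops included, and the job is handed in when it is done.

```bash
mkdir -p pics; python3 - <<'E'
from station import env
import cv2,numpy as np
ims=[]
for n in ["scene","side","wrist"]:
    c=env.get_calibration(n); print(n,{k:np.round(v,4).tolist() for k,v in c.items()})
    im=env.camera(n)[:,:,::-1]; cv2.imwrite(f"pics/{n}0.png",im); ims.append(im)
o=env.get_obs(); print(o["t"],o["ee_pos"],o["orientation"],o["opening"])
cv2.imwrite("pics/scene0x.png",cv2.resize(ims[0],(800,600),interpolation=cv2.INTER_CUBIC))
cv2.imwrite("pics/duo0.png",cv2.resize(np.hstack(ims[1:]),(800,300),interpolation=cv2.INTER_AREA))
E
```

```text
scene {'fx': 409.5119, 'fy': 409.5119, 'cx': 258.7353, 'cy': 187.5357, 'D': [-0.0056, 0.0, 0.0, 0.0, 0.0], 'origin': [1.1644, -0.3078, 0.5986], 'attitude': [-0.3967, 0.7792, 0.4357, -0.2135]}
side {'fx': 446.8089, 'fy': 446.8089, 'cx': 261.3901, 'cy': 190.6207, 'D': [-0.0754, 0.0, 0.0, 0.0, 0.0], 'origin': [0.2298, -0.6168, 0.5615], 'attitude': [-0.4642, 0.8572, -0.2013, 0.0958]}
wrist {'fx': 341.4367, 'fy': 341.4367, 'cx': 256.7107, 'cy': 193.3159, 'D': [0.0022, 0.0, 0.0, 0.0, 0.0], 'origin': [0.0782, 0.5249, 0.3736], 'attitude': [0.1286, 0.7949, 0.5855, 0.094]}
0.15 [0.15594593 0.50108615 0.23094108] [-1.22733954e-04  1.50325931e-01  9.88636410e-01 -3.85160263e-04] 0.08560501714726057
```

View pics/scene0x.png

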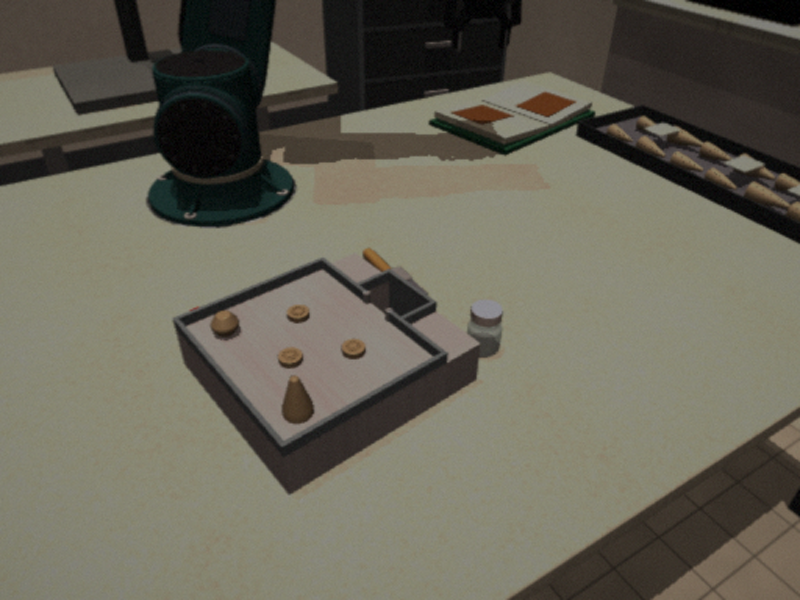

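View pics/duo0.png

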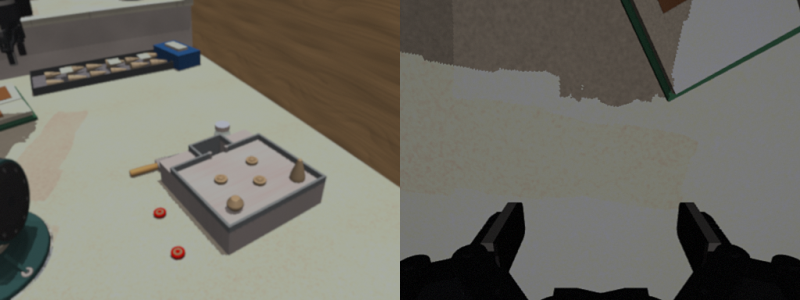

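The scene view shows a tray with three clay discs at (298,313), (290,356) and (353,348), the cone at (297,400), the weight at (225,323), and the gate near (380,305). These pixels are in the 800x600 picture. The side view shows two red look-alikes lying on the table at (160,213) and (177,253), off the tray. The three clay-coloured discs on the deck fit the description.

```bash
cat > h.py <<'E'
from station import env
import cv2,numpy as np
from scipy.spatial.transform import Rotation as R
def q2R(q): return R.from_quat([q[1],q[2],q[3],q[0]])
def ray(c,px,z):
    K=np.array([[c['fx'],0,c['cx']],[0,c['fy'],c['cy']],[0,0,1]])
    u=cv2.undistortPoints(np.array(px,float).reshape(-1,1,2),K,np.array(c['D'])).reshape(-1,2)
    d=q2R(c['attitude']).apply(np.c_[u,np.ones(len(u))]); o=np.array(c['origin'])
    return o+d*((z-o[2])/d[:,2])[:,None]
def proj(c,P):
    K=np.array([[c['fx'],0,c['cx']],[0,c['fy'],c['cy']],[0,0,1]])
    Rm=q2R(c['attitude']).as_matrix().T
    return cv2.projectPoints(np.array(P,float).reshape(-1,1,3),cv2.Rodrigues(Rm)[0],-Rm@np.array(c['origin']),K,np.array(c['D']))[0].reshape(-1,2)
E
python3 - <<'E'
from h import *
np.set_printoptions(precision=4,suppress=True)
c=env.get_calibration("scene"); s=1.5625
p=np.array([[178,320],[290,445],[445,355],[323,262],[368,295],[390,318]])/s
P=ray(c,p,.08); print(P); print([np.linalg.norm(P[i]-P[(i+1)%4]) for i in range(4)])
print(ray(c,np.array([[298,313],[290,356],[353,348]])/s,.0685))
c=env.get_calibration("side"); s=400/512
print(ray(c,np.array([[252,160],[221,180],[260,181]])/s,.0685))
w=env.get_calibration("wrist");o=env.get_obs()
print(q2R(o["orientation"]).inv().apply(np.array(w["origin"])-o["ee_pos"]), q2R(o["orientation"]).as_matrix(), q2R(w["attitude"]).as_matrix())
E
```

```text
[[ 0.4723 -0.2102  0.08  ]
 [ 0.7351 -0.1709  0.08  ]
 [ 0.7043  0.045   0.08  ]
 [ 0.4467  0.0082  0.08  ]
 [ 0.5506  0.0248  0.08  ]
 [ 0.6088  0.0248  0.08  ]]
[np.float64(0.2657265692800831), np.float64(0.21804455405195755), np.float64(0.26019986064056544), np.float64(0.21990635034204925)]
[[ 0.5241 -0.0675  0.0685]
 [ 0.5972 -0.1112  0.0685]
 [ 0.624  -0.0381  0.0685]]
[[ 0.6261 -0.0372  0.0685]
 [ 0.5225 -0.0712  0.0685]
 [ 0.5983 -0.1147  0.0685]]
[ 0.0813 -0.0004 -0.1427] [[-0.9548  0.2972 -0.0004]
 [ 0.2972  0.9548 -0.0007]
 [ 0.0001 -0.0008 -1.    ]] [[ 0.2968  0.9065  0.3001]
 [ 0.9549 -0.2815 -0.0942]
 [-0.0009  0.3146 -0.9492]]
```

```bash
cat >> h.py <<'E'
def pose_q(ang): # tool x along heading ang (world), tool z down
    x=np.array([np.cos(ang),np.sin(ang),0]); z=np.array([0,0,-1.]); 
    q=R.from_matrix(np.c_[x,np.cross(z,x),z]).as_quat(); return [q[3],q[0],q[1],q[2]]
E
python3 - <<'E'
from h import *
a=np.pi/2+np.arctan2(.14,.99)
q=pose_q(a)
print("ik",env.inverse_kinematics([.59,-.10,.27],q), env.inverse_kinematics([.59,-.10,.068],q))
env.movep([.588,-.13,.27],q); print(env.get_obs()["t"])
env.set_gripper(.005); o=env.get_obs(); print(o["t"],o["opening"],o["ee_pos"])
c=env.get_calibration("wrist"); im=env.camera("wrist")[:,:,::-1]
import pickle; pickle.dump((c,im),open("w1.pkl","wb"))
cv2.imwrite("pics/w1.png",cv2.resize(im,(800,600),interpolation=cv2.INTER_CUBIC))
E
```

```text
ik [-0.30400769  0.38749803  0.24267178  1.42597007  0.          1.126306  ] [-0.30400769  0.47837484 -0.17054024  0.92188125  0.          1.126306  ]
2.85
3.5833 0.004981272642846869 [ 0.5879831  -0.13000959  0.27000495]
```

View pics/w1.png

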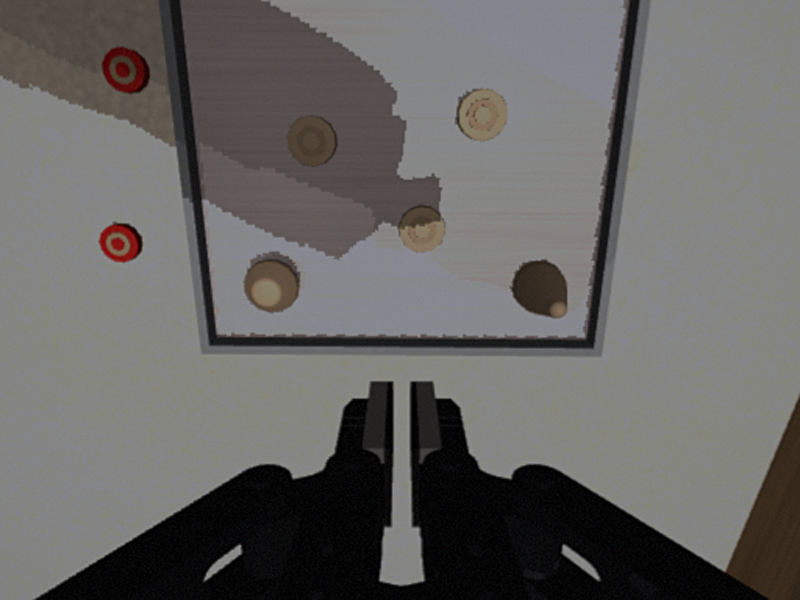

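The wrist view shows clay discs at (312,140), (482,113) and (422,229), the weight at (271,285), the cone at (541,288) and the red look-alikes outside the tray at (125,70) and (120,242). The fingertips are only about 15 mm wide together. I still need the gate in view.

```bash
python3 - <<'E'
from h import *
import pickle
a=np.pi/2+np.arctan2(.14,.99)
env.movep([.572,-.03,.29],pose_q(a)); env.wait(.1)
c=env.get_calibration("wrist"); im=env.camera("wrist")[:,:,::-1]; print(env.get_obs()["t"])
pickle.dump((c,im),open("w2.pkl","wb"))
g=np.clip(im.astype(float)*1.6,0,255).astype(np.uint8)
cv2.imwrite("pics/w2.png",cv2.resize(g,(800,600),interpolation=cv2.INTER_CUBIC))
E
```

```text
4.275
```

View pics/w2.png

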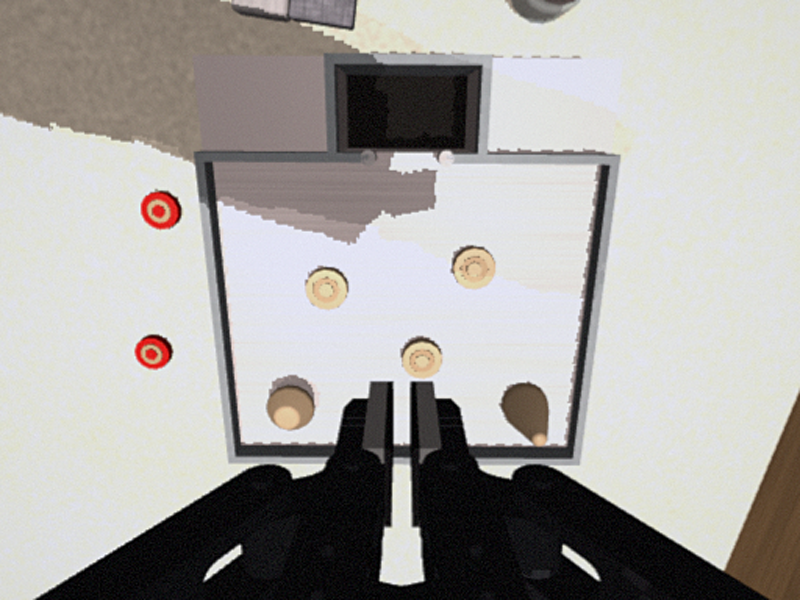

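The whole tray shows. The gate posts are at (368,156) and (446,156), the slot at (408,108), and the discs at (327,287), (474,267) and (421,358). The rim's outer corners are at (196,153), (619,156), (578,463) and (229,462).

```bash
python3 - <<'E'
from h import *
import pickle,json
np.set_printoptions(precision=4,suppress=True)
c,im=pickle.load(open("w2.pkl","rb")); s=1.5625
f=lambda p:(np.array(p,float)+.5)/s-.5
# fit pose from rim outer corners + posts (z=.08)
px=[[196,153],[619,156],[578,463],[229,462],[368,156],[446,156]]
T=np.array([[-136,6],[136,6],[136,-226],[-136,-226],[-25,3],[25,3]])/1e3
P=ray(c,f(px),.08)[:,:2]
mt,mp=T.mean(0),P.mean(0)
H=(T-mt).T@(P-mp); th=np.arctan2(H[0,1]-H[1,0],H[0,0]+H[1,1])
Rm=np.array([[np.cos(th),-np.sin(th)],[np.sin(th),np.cos(th)]]); o=mp-Rm@mt
print("th",np.degrees(th),"o",o,"resid mm",1e3*(P-(T@Rm.T+o)))
# discs: clay-colour mask, contours
hsv=cv2.cvtColor(im,cv2.COLOR_BGR2HSV); m=cv2.inRange(hsv,(5,60,30),(25,255,255))
pos=[]
m=cv2.morphologyEx(m,cv2.MORPH_CLOSE,np.ones((5,5)))
for k in cv2.findContours(m,cv2.RETR_EXTERNAL,cv2.CHAIN_APPROX_NONE)[0]:
    if cv2.contourArea(k)<150: continue
    (x,y),r=cv2.minEnclosingCircle(k)
    w=ray(c,[[x,y]],.0715)[0][:2]; t=Rm.T@(w-o); print("blob",x*s,y*s,r*s,cv2.contourArea(k),w,"tray mm",1e3*t)
d=ray(c,f([[327,287],[474,267],[421,358]]),.0715)[:,:2]
print("eye",(d-o)@Rm*1e3)
json.dump(dict(th=th,o=o.tolist()),open("tray.json","w"))
E
```

```text
th 7.658756449196788 o [0.5667 0.0277] resid mm [[ 1.773  -1.232 ]
 [-0.6595 -1.534 ]
 [-1.6525  1.1837]
 [ 0.6845  0.2701]
 [ 0.07    0.5011]
 [-0.2155  0.811 ]]
blob 781.25 495.3125 104.54763174057007 3283.0 [ 0.9042 -0.1892] tray mm [ 305.5724 -259.9597]
blob 289.84375 407.03125 22.99068570137024 612.5 [ 0.5046 -0.1649] tray mm [ -87.1972 -182.6074]
blob 528.125 414.84375 32.93333947658539 790.0 [ 0.686  -0.1459] tray mm [  95.1031 -187.9583]
blob 421.5736389160156 357.15794563293457 19.698499143123627 454.5 [ 0.5978 -0.1097] tray mm [  12.5274 -140.3333]
blob 326.03418827056885 287.38372325897217 20.757929980754852 497.5 [ 0.5228 -0.066 ] tray mm [-56.0059 -87.034 ]
blob 473.4375 266.40625 21.035955846309662 518.5 [ 0.6231 -0.0363] tray mm [ 47.382  -71.0022]
blob 158.7329864501953 206.16490840911865 15.73718935251236 158.5 [ 0.4058 -0.0249] tray mm [-166.4426  -30.7687]
eye [[ -55.5039  -86.5398]
 [  47.5893  -71.2254]
 [  11.9046 -140.79  ]]
```

```bash
cat >> h.py <<'E'
import json
_t=json.load(open("tray.json")); TH=_t["th"]; O=np.array(_t["o"])
RM=np.array([[np.cos(TH),-np.sin(TH)],[np.sin(TH),np.cos(TH)]])
D=(11+14.46)/1e3   # TCP to disc centre when cradled
def W(t,z): return [*(RM@np.array(t)+O),z]
def q_dir(d): return pose_q(TH+np.arctan2(d[1],d[0]))
def see(name="wrist",save=None,z=.0715):
    c=env.get_calibration(name); im=env.camera(name)[:,:,::-1]
    if save: cv2.imwrite(f"pics/{save}.png",cv2.resize(im,(640,480)))
    m=cv2.inRange(cv2.cvtColor(im,cv2.COLOR_BGR2HSV),(5,60,30),(25,255,255))
    m=cv2.morphologyEx(m,cv2.MORPH_CLOSE,np.ones((5,5))); out=[]
    for k in cv2.findContours(m,cv2.RETR_EXTERNAL,cv2.CHAIN_APPROX_NONE)[0]:
        if cv2.contourArea(k)<120: continue
        (x,y),r=cv2.minEnclosingCircle(k); t=RM.T@(ray(c,[[x,y]],z)[0][:2]-O)
        d=1e3*2*r*np.linalg.norm(ray(c,[[x,y]],z)-ray(c,[[x+1,y]],z))
        if abs(t[0])<.13 and -.22<t[1]<.06: out.append([*(1e3*t).round(1),round(d,1)])
    return out
def behind(p,d,gap,zdown,zup=.10):
    d=np.array(d)/np.linalg.norm(d); b=np.array(p)-d*(D+gap); q=q_dir(d)
    env.movep(W(b,zup),q); return b,d,q
E
python3 - <<'E'
from h import *
env.set_gripper(.008)
p=np.array([.0475,-.071]); tgt=np.array([0,-.042])
b,d,q=behind(p,tgt-p,.012,0)
hit=env.move_l(W(b,.074),velocity=.08); hit=env.move_l(W(b,.060),velocity=.015,contact_N=3)
o=env.get_obs(); print("deck",hit,o["ee_pos"],o["wrist_force"],o["opening"],o["t"])
z=o["ee_pos"][2]+.0025
env.move_l(W(b,z),velocity=.05)
env.move_l(W(tgt-d*D,z),velocity=.06)
o=env.get_obs(); print(o["wrist_force"],o["t"])
env.move_l(W(tgt-d*(D+.015),z),velocity=.1)
env.move_l(W(tgt-d*(D+.015),.10),velocity=.15)
print(see(save="a1")); print(env.get_obs()["t"],z)
E
```

```text
deck True [ 0.65743384 -0.05137456  0.06430035] [-1.06558771  0.73075302  7.4574179 ] 0.008146958913307285 6.5917
[0.60035191 0.13970112 0.73708799] 8.1167
[[np.float64(11.2), np.float64(-140.0), np.float64(31.2)], [np.float64(-1.5), np.float64(-41.7), np.float64(29.9)], [np.float64(-56.4), np.float64(-86.7), np.float64(32.1)]]
8.8417 0.06680034520728859
```

The deck was found at z 0.0643, as expected, and the disc sits at (-1.5,-41.7) mm, in front of the gate. Next I push it through.

```bash
cat >> h.py <<'E'
Z=.0668
def leg(p,tgt,save,v=.06):
    p,tgt=np.array(p),np.array(tgt)
    b,d,q=behind(p,tgt-p,.012,0)
    if env.move_l(W(b,Z),velocity=.1,contact_N=4): print("CONTACT on descent",env.get_obs()["ee_pos"]); return
    h=env.move_l(W(tgt-d*D,Z),velocity=v,contact_N=8); o=env.get_obs(); print("stopped" if h else "ok",o["wrist_force"].round(2))
    env.move_l(W(tgt-d*(D+.02),Z),velocity=.12); env.move_l(W(tgt-d*(D+.02),.10),velocity=.15)
    print([[float(v) for v in x] for x in see(save=save)],env.get_obs()["t"])
E
python3 - <<'E'
from h import *
leg([-.0015,-.0417],[0,.019],"a2",.05)
E
```

```text
CONTACT on descent [ 0.57417962 -0.05075872  0.06431585]
```

The tip overshot onto the deck because the descent was too fast. I'll descend more slowly.

```bash
python3 - <<'E'
s=open('h.py').read()
a=s.index("    if env.move_l(W(b,Z)"); e=s.index("    h=env.move_l(W(tgt-d*D,Z)")
s=s[:a]+"    env.move_l(W(b,.076),velocity=.1); env.move_l(W(b,Z),velocity=.025)\n    print('z',env.get_obs()['ee_pos'][2])\n"+s[e:]
open('h.py','w').write(s)
E
python3 - <<'E'
from h import *
print(env.get_obs()["ee_pos"],env.get_obs()["t"])
leg([-.0015,-.0417],[0,.019],"a2",.05)
E
```

```text
[ 0.57417962 -0.05075872  0.06431585] 10.2083
z 0.0667905407362333
ok [-0.11  0.33 -0.41]
[[3.3, 40.8, 28.7]] 13.7333
```

View pics/a2.png

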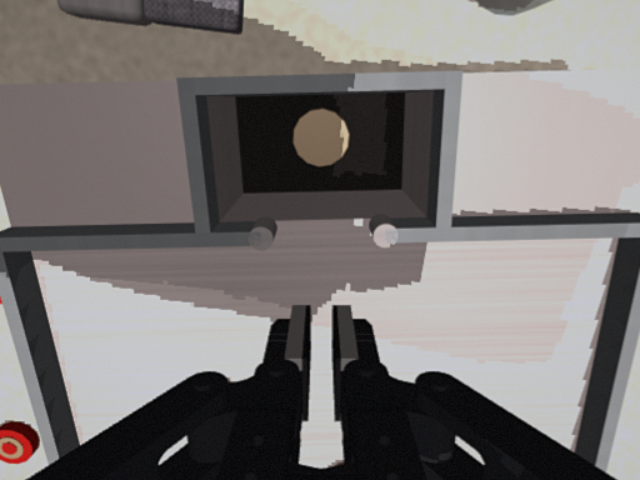

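Disc 1 lies flat on the slot floor at pixel (321,137). It is 31 mm across by the floor's scale. Now the second disc.

```bash
python3 - <<'E'
from h import *
leg([-.0562,-.0868],[0,-.045],"b1")
E
```

```text
z 0.06679274099358873
ok [-0.45 -0.06  0.38]
[[13.3, -139.9, 31.8], [0.0, -44.8, 29.9], [7.4, 20.4, 25.8]] 17.6083
```

```bash
python3 - <<'E'
from h import *
leg([0,-.0448],[0,.019],"b2",.05)
E
```

```text
z 0.06677327604178242
ok [0.21 0.18 0.07]
[[-0.0, 36.5, 32.3]] 21.8083
```

View pics/b2.png

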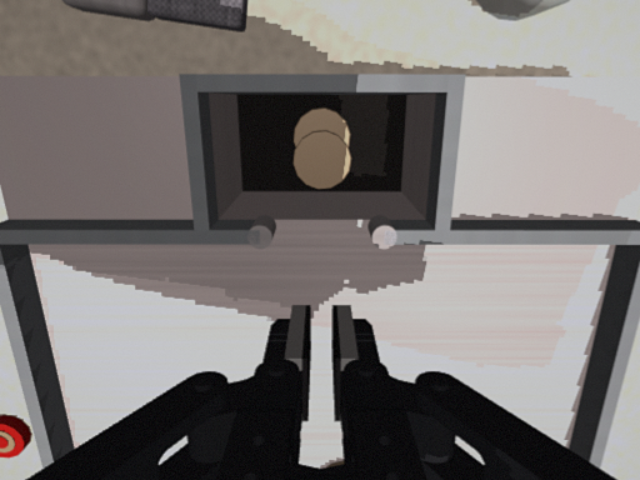

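Both discs are in the slot, overlapping at (321,137) and (321,160), and the gate is clear. Now the third.

```bash
python3 - <<'E'
from h import *
leg([.0123,-.1401],[0,-.045],"c1")
E
```

```text
z 0.06678531522087827
ok [0.7  0.83 0.11]
[[91.3, -167.0, 19.7], [-92.8, -178.0, 35.0], [-0.7, -44.6, 30.1], [-0.4, 18.1, 27.4]] 26.0667
```

```bash
python3 - <<'E'
from h import *
leg([-.0007,-.0446],[0,.019],"c2",.05)
env.movep(W([0,-.06],.29),q_dir([0,1])); env.wait(.3)
print(see(save="c3")); im=env.camera("wrist")[:,:,::-1]
sc=env.camera("scene")[:,:,::-1]
cv2.imwrite("pics/end.png",np.hstack([cv2.resize(im,(400,300),interpolation=cv2.INTER_AREA),cv2.resize(sc[130:320,90:345],(400,300))]))
print(env.get_obs()["t"])
E
```

```text
z 0.06681797097530617
ok [ 0.4   0.32 -0.08]
[[-0.4, 34.7, 36.1]] 29.6417
[[np.float64(-87.0), np.float64(-182.3), np.float64(35.2)], [np.float64(93.6), np.float64(-188.7), np.float64(50.2)], [np.float64(-0.4), np.float64(27.6), np.float64(42.4)]]
30.8833
```

View pics/end.png

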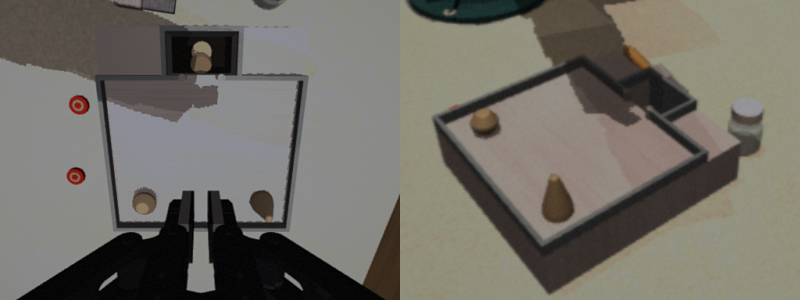

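View pics/c2.png

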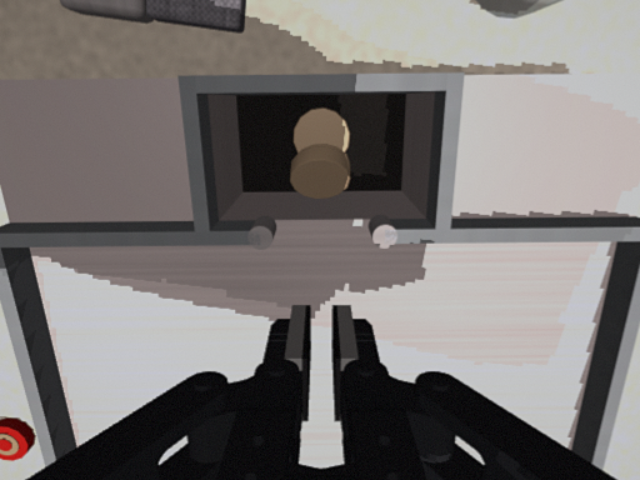

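The tray is empty of discs and all three are down in the slot, the last one tilted on the others at (321,172). The cone and weight have not moved: they measured (94,-189) and (-87,-182) mm, against (95,-188) and (-87,-183) before.

```bash
python3 -c "
from station import env
env.hand_in(); print(env.get_obs()['t'])"
```

```text
the job is handed in; nothing more can be done
the job is handed in; nothing more can be done
```

I swept the three clay discs one at a time through the gate with the fingertips, without pinching or lifting them. I saw each one in the slot before starting the next, and handed in at about 31 s of the 72 s allowed.

**Last checks:**
- **Discs:** no discs are left on the deck and all three are in the slot. The third lies tilted on top of the other two, well below the deck as the wrist picture shows it.
- **Cone and weight:** both are within about 1.5 mm of where they started.
- **Jar, brush and red look-alikes:** the arm never went near them. The jar, brush and look-alikes look undisturbed in the last pictures, though I did not measure them.
- **Forces:** the forces I read after each push stayed around 1 N.

**What went wrong:** one descent was too fast and the fingertips lightly touched the deck. The contact stop caught it at once and no disc moved. I then descended more slowly.

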